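Cross the polars of a jeweller's bench polariscope

ROBOT

A 6-joint arm with a two-finger parallel gripper is mounted at the origin on the work surface. World frame = base frame: x ahead of the robot, y to its left, z up, the work surface at z = 0. Lengths are in mm, angles in rad, forces in N, time in s.
With the tool pointing down it reaches from about 300 to 775 mm from the base axis. Payload 14.6 kg.
Tool frame: the origin (TCP) lies on the centre line of the jaws, within the pads' length; the fingertips stand 11 mm ahead of it and the grasp point (between the pads) lies 8 mm behind it; x points along the fingers, y is the direction in which the jaws open and shut, and the axes are right-handed (so a half turn about x gives the same grasp; the last joint's range is limited). The gripper opens to 94 mm and grips with 3 to 60 N. Pads are 16 mm wide; open, the fingers measure 119 mm over their backs; the gripper's body (75 mm by 177 mm) begins 78 mm behind the grasp point.
Start: joints at [1.279, 0.3, 1.521, -0, 1.321, -0.067], TCP at [122.599, 536.152, 216.446] pointing down, gripper open.
Joint ranges: [-3.03, 3.03], [-0.79, 2.21], [0.23, 2.52], [-1.04, 4.18], [0, 3.07], [-2.55, 2.55]. Speed limits (rad/s): [2.22, 2.22, 2.57, 3.14, 3.14, 3.14].

INTERFACE

Orientations are given as [roll, pitch, yaw] about the fixed x, y, z axes, in that order (R = Rz(yaw) Ry(pitch) Rx(roll)).
In Python, from cell import manip gives the robot as it stands.
- The arm moves only by the shell command python3 -m handwheel 'ROWS' [OPENING] [FORCE]. ROWS is JSON, a list of rows, each a list of 2 entries, a list of its own where there are three numbers: the shift along the tool's x, y, z in mm, then the turn about the tool's x in rad. In form: [[[x, y, z], spin], ...]. A call has exactly 10 rows; each row shifts and turns the commanded pose from where the row before left it, along the tool's axes as they then stand; what a row does not reach is not made up. A row lasts 1/8 s, in which the tool goes at most 62.5 mm and 10.7 degrees, less where a joint would pass 70% of its speed; a pose out of reach is approached as far as the arm can. A call with a gripper value outside its range is refused whole. OPENING is the closure in counts, from 0 (fully open) to 255 (shut), set as the call begins (- or left out, the last holds). The fingers move at their own pace and stop on an object; FORCE is the grip in N (left out, the last holds). Time passes only in rows, so rows that do not move let the fingers close, or fill a call up. It gives the time, the measured TCP pose, the force and the opening at its end, in the units of the state.
- manip.read_state(): the state, without advancing time (a new reading comes with each control period).
- manip.camera(name): name is "scene" or "side" or "wrist"; returns a dict with "pixels" (400x640x3 uint8, red, green, blue), "z_map" (400x640 float32, mm along the optical axis (not along the pixel's ray), 0 where there is no reading), "mtx" (3x3 intrinsics, pixels), "xyz" and "orientation" of the camera in the world. Camera axes: x right, y up, looking along -z (the intrinsics and any distortion apply to the point x, -y, -z); pixel columns grow to the right and rows downward; lengths in mm; the calibration is good to about 2 mm. A picture is of the moment at which its call begins.
- manip.sign_off(): hands the job in, once; it reports no verdict.
Trained networks look in the newest picture that a camera, given by its name, has taken for a name from the list of things; names that differ only in an ending like _2 or _b are one class to them, and where a whole thing is asked for, a point or a joint stands for the part that bears it (a point fixed in the world has none). Each returns a list of dicts, best first, with "confidence" (0 to 1); they miss things now and then, are a little off and sometimes report something else, mostly with a low value. They report only what shows in the picture. A call takes as long as a camera call.
- manip.cut_out(target, camera): "region" (400x640 bool, what is visible of it) and "centre" ([column, row] in pixels, amid what is visible of it).
The state is a dict: "clock": time; "joints": joint angles; "qd": joint speeds; "effort": joint torques, N m; "eef_pos": TCP position; "eef_rot": TCP orientation; "wrist_force": force on the tool from outside, world axes, zero at the start; "moment": the same for the moment, N m; "finger_gap": finger opening in mm.
Only numpy, scipy, OpenCV 4.12 (cv2) and the standard library are available. Lean on these libraries where they do the work, as an engineer would, in place of code of your own. Each camera call takes 0.05 s, during which the arm holds its last target. There are 200 camera calls.

TASK

Get the polariscope ready to test a stone: push its swing-in lens fully out of the way to the side, and push the analyser's lever round until its index line stands on the crossed mark, the long line at the end of the scale beside the small plus sign. Use a fingertip and push gently, without taking hold of either knob, and leave the loose things round the instrument where they lie.

Things in the scene. Friction and masses are not known exactly. Their poses are not given: they have to be found in the camera images.
- polariscope: Bench polariscope, fixed. Grey lamp housing 190 x 130 mm, 55 high; rear column carries a round scale plate (136 mm dia, top at z 180 mm) with the black analyser ring on it (76 mm dia, top at 194). Origin: on the bench, on the analyser's upright axis (plate centre). x points to the rear (column, 94 mm away), y to the left seen from the user in front, z up. Lens arm pivot: at x 75, y 0 mm.
- analyser (a joint): Analyser ring and lever, rad: 0 = on the 'parallel' mark (two small bars beside it), 1.571 = on the 'crossed' mark (plus sign). Grows anticlockwise from above; lever points at 2.356 + value from the polariscope's x axis, so the scale faces the user, 'crossed' at its right end, short marks each 10 degrees. Turns -0.35 to 2.0 with no click or stop at the marks; friction (1.2 N at knob) holds it.
- lever_knob (a point): Top centre of the upright black knob on the analyser's steel lever: a pin 11 mm in diameter, 84 mm from the analyser axis, outside the scale plate's edge, from 184 to 216 mm above the bench (this point: 216). The lever bar, 6 mm wide, 184 to 189 mm above the bench, runs from the ring to 6 mm past the knob's centre, with a black index line along its top.
- crossed_mark (a point): Outer end of the long 'crossed' mark on the scale plate: on the top face (180 mm above the bench), 67 mm from the analyser axis. The mark runs radially, 21 mm long.
- lens_arm (a joint): Swing-in lens arm, rad: 0 = lens centred over the analyser, 1.6 = against its stop, fully out to the instrument's right as seen by the user. Grows anticlockwise from above; the arm points from its pivot at 3.142 + value from the polariscope's x axis. No spring; friction (about 0.6 N at the knob) keeps it where it is left.
- lens_knob (a point): Top centre of the upright black knob at the end of the lens arm: a pin 10 mm in diameter, 105 mm from the arm's pivot, from 200 to 230 mm above the bench (this point: 230). The arm is a steel bar 9 mm wide, 198 to 203 mm above the bench, with a round black lens cell (34 mm diameter, top at 206 mm) 75 mm from the pivot.
- ring_cone: Bystander: loose tapered wooden ring cone, 90 mm tall, foot 52 mm in diameter; origin under its centre. To be left where it is.
- loupe: Bystander: loose folding hand loupe, about 50 x 24 x 19 mm; origin under its case. To be left where it is.
- gem_jar: Bystander: loose small clear jar with black lid, 43 mm diameter, 25 mm tall; origin under its centre. To be left where it is.
- tweezers: Bystander: loose steel tweezers lying flat, 160 mm long, 9 mm high; origin on the bench under their middle. To be left where it is.

How it is judged (in metres and radians):
At the end, for the whole second after the job is handed in: The analyser's lever rests within 0.06 rad (3.4 degrees) of the crossed mark, the lens arm rests at 1.3 rad or more of its 1.6 rad swing, and every bystander is within 20 mm of where it stood (value of joint analyser between 1.511 and 1.631 rad and velocity of joint analyser between -0.05 and 0.05 rad/s and value of joint lens_arm above 1.3 rad and velocity of joint lens_arm between -0.05 and 0.05 rad/s and distance of each of ring_cone, loupe, gem_jar, tweezers from where it was at the start of the episode below 0.02 m); the robot touches nothing.
It fails at once if a loose thing lying round the instrument is moved, lifted or carried (over 20 mm) (distance of any of ring_cone, loupe, gem_jar, tweezers from where it was at the start of the episode above 0.02 m).
It fails at once if the polariscope, its lever or its lens arm is pushed or pressed with more than 25 N (contact force between any of the fingers, the arm and polariscope above 25 N).
It fails at once if a knob is taken between the fingers ((contact force between the fingers and polariscope above 0.5 N and horizontal distance between the grasp point and lever_knob below 0.008 m and height (world z) of the grasp point below 0.23 m) or (contact force between the fingers and polariscope above 0.5 N and horizontal distance between the grasp point and lens_knob below 0.008 m and height (world z) of the grasp point below 0.244 m)).
It also fails if it takes over 67 s, if anything falls off the work surface, if the arm or the gripper's body presses on something with over 40 N, if the wrist force passes 120 N, or if a joint passes its speed limit or range.

## Working session

There is one attempt and no reset: what is moved stays moved. The work goes in short steps, Python scripts to look and compute and a shell command to move; the robot and the scene stay as the last step left them, time stands still between calls to the robot, and variables do not carry over. Pictures are saved under pics/ and viewed, about 8 in all and at most 12, crops included, and the job is handed in when it is done.

```bash
mkdir -p pics; ls
cat > h.py <<'E'
import numpy as np, cv2
from cell import manip
from scipy.spatial.transform import Rotation as R
def rot(o):
    o=np.array(o,float)
    if o.shape==(3,3): return o
    return R.from_euler('xyz',o).as_matrix() if o.size==3 else R.from_quat(o).as_matrix()
def pts(c):
    z=c['z_map'];K=np.array(c['mtx']);v,u=np.mgrid[:400,:640]
    P=np.stack([(u-K[0,2])/K[0,0]*z,-(v-K[1,2])/K[1,1]*z,-z],-1)
    return P@rot(c['orientation']).T+np.array(c['xyz'])
def ray(c,px,h):
    K=np.array(c['mtx']);d=rot(c['orientation'])@np.array([(px[0]-K[0,2])/K[0,0],-(px[1]-K[1,2])/K[1,1],-1]);o=np.array(c['xyz'])
    return o+d*(h-o[2])/d[2]
def proj(c,p):
    K=np.array(c['mtx']);q=rot(c['orientation']).T@(np.array(p,float)-np.array(c['xyz']))
    return [K[0,2]+K[0,0]*q[0]/-q[2],K[1,2]-K[1,1]*q[1]/-q[2]]
def save(c,n): cv2.imwrite('pics/'+n,np.array(c['pixels'])[:,:,::-1])
E
python3 - <<'E'
from h import *
print(manip.read_state())
for n in ['scene','side','wrist']:
    c=manip.camera(n);save(c,n+'0.png');print(n,c['xyz'],c['orientation'],c['mtx']); P=pts(c)
    for t in ['polariscope','analyser','lever_knob','lens_arm','lens_knob','ring_cone','loupe','gem_jar','tweezers']:
        for r in manip.cut_out(t,n)[:2]:
            m=r['region']&(c['z_map']>0);print(t,round(r['confidence'],2),np.round(r['centre']),m.sum(),np.median(P[m],0).round(),P[m].min(0).round() if m.any() else '',P[m].max(0).round()if m.any() else '')
E
```

```text
pics
{'clock': 0.0, 'joints': array([ 1.27938673e+00,  3.00470983e-01,  1.52156249e+00, -2.63523842e-06,
        1.32069140e+00, -6.65597148e-02]), 'qd': array([ 5.67511916e-05, -7.82422896e-04, -9.75538775e-04, -7.99064324e-04,
       -6.43022226e-04, -9.72680710e-04]), 'effort': array([ 5.07059904e-04, -5.31808734e+01, -3.52734411e+01,  7.08668190e-02,
        2.44415668e-02, -1.11486959e-04]), 'eef_pos': array([122.54063135, 535.9282971 , 215.89424867]), 'eef_rot': array([-1.63510162,  1.5696641 , -1.85995085]), 'wrist_force': array([ 0.97232916,  0.12586913, -0.00258275]), 'moment': array([-0.00586183,  0.05330019, -0.00696691]), 'finger_gap': 93.95455883263345}
scene [1097.45210712 -514.34762077  619.32172688] [1.04060071 0.01307682 0.79308114] [[374.99823986   0.         320.54475192]
 [  0.         374.99823986 199.42093408]
 [  0.           0.           1.        ]]
polariscope 0.82 [277. 263.] 6687 [ 576. -142.   62.] [ 108. -207.   -4.] [663. 154. 230.]
analyser 0.72 [269. 214.] 503 [ 543. -106.  193.] [ 214. -156.   -2.] [576.  82. 216.]
lever_knob 0.81 [274. 210.] 508 [ 5
[... 1193 characters left out ...]
 193.] [ 451. -155.   -4.] [605. 166. 215.]
lens_arm 0.85 [360. 206.] 468 [ 535. -139.  205.] [ 496. -154.   -2.] [805. 126. 231.]
lens_knob 0.77 [356. 206.] 356 [ 529. -139.  206.] [ 497. -154.   -2.] [805. 126. 231.]
ring_cone 0.75 [282. 231.] 355 [483.  95.  18.] [463.  77.   0.] [510. 125.  88.]
loupe 0.92 [333. 347.] 359 [ 393. -265.   17.] [ 378. -289.   -1.] [ 414. -227.   23.]
tweezers 0.68 [404. 331.] 74 [ 535. -300.    8.] [ 519. -322.   -3.] [ 559. -267.   12.]
wrist [ 39.48309849 555.20867736 384.67332338] [-2.91469135e-01 -3.97824869e-04  1.34658273e+00] [[299.5399254    0.         316.15892541]
 [  0.         299.5399254  195.16359342]
 [  0.           0.           1.        ]]
```

Run:
```python
from h import *
a=cv2.imread('pics/scene0.png')[140:360,140:420];b=cv2.imread('pics/side0.png')[140:360,240:520]
cv2.imwrite('pics/v1.png',np.vstack([cv2.resize(a,None,fx=2.7,fy=2.7,interpolation=cv2.INTER_CUBIC)[:590]]))
cv2.imwrite('pics/v2.png',cv2.resize(b,None,fx=2.7,fy=2.7,interpolation=cv2.INTER_CUBIC)[:590])
```

```text
(no output)
```

View pics/v1.png

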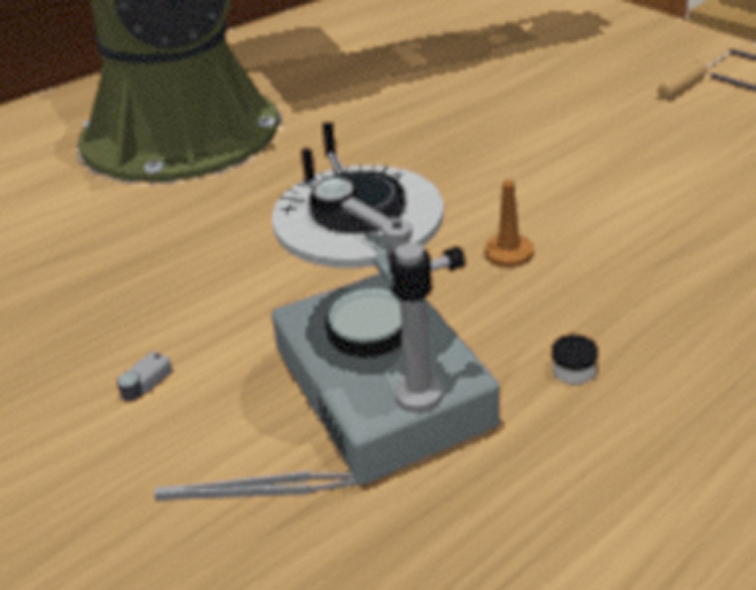

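View pics/v2.png

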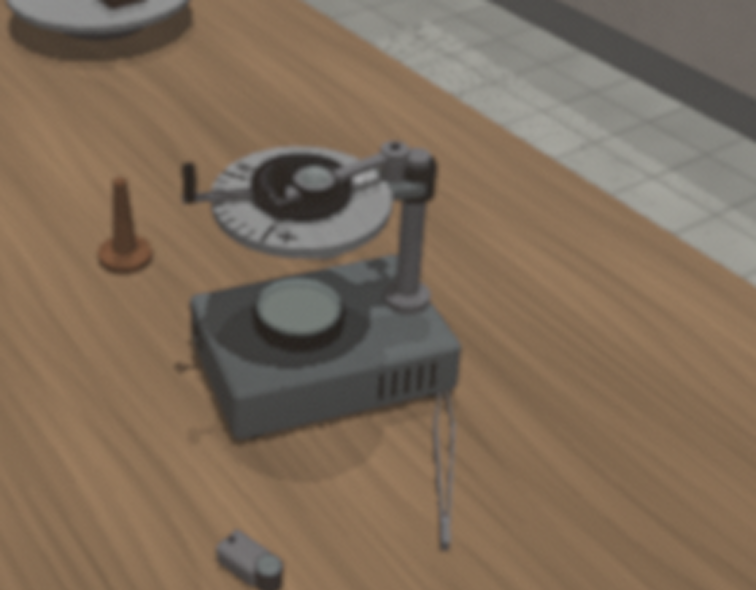

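The scene view shows the lens knob at about (307,165) in the crop, near the centre of the analyser, and the lever knob at (328,138). The plus sign is at (290,208). In the side view the lever knob is at (188,180), the plus at (287,238) and the lens cell at (315,180). Next I'll fit the geometry.

Run:
```python
from h import *
from scipy.optimize import least_squares
A=[]
for n in ['scene','side']:
    c=manip.camera(n);P=pts(c).reshape(-1,3);A.append(P[(c['z_map'].ravel()>0)&(abs(P[:,0]-540)<190)&(abs(P[:,1]+110)<150)])
for P in A+[np.vstack(A)]:
    q=P[abs(P[:,2]-180)<4][:,:2]
    q=q[np.hypot(*(q-[525,-115]).T)<110].astype(np.float32)
    h=cv2.convexHull(q)[:,0]
    f=least_squares(lambda v:np.hypot(*(h-v[:2]).T)-68,[525,-115],loss='soft_l1');print('plate',len(q),f.x,np.abs(f.fun).mean(), cv2.minEnclosingCircle(q))
    t=P[abs(P[:,2]-55)<4][:,:2].astype(np.float32);print('house',cv2.minAreaRect(t))
    for lo,hi in((208,218),(222,233)):
        k=P[(P[:,2]>lo)&(P[:,2]<hi)]
        print(lo,k.round().astype(int).tolist())
```

```text
plate 996 [ 539.06231671 -116.95698935] 6.987003419114695 ((544.3742065429688, -117.44332122802734), 90.96073913574219)
house ((557.1328735351562, -122.16329956054688), (128.52871704101562, 188.91563415527344), 75.4247055053711)
208 [[454, -86, 215], [457, -85, 215], [458, -83, 215], [459, -82, 215], [457, -89, 214], [462, -89, 216], [460, -85, 214], [463, -84, 215], [463, -82, 214], [460, -91, 213], [463, -90, 215], [463, -87, 213], [462, -84, 212], [461, -80, 210], [457, -89, 209], [461, -89, 211], [464, -89, 212], [463, -85, 210], [465, -84, 210], [461, -90, 208], [464, -89, 209], [506, -143, 217], [505, -140, 216], [509, -140, 217], [509, -137, 216], [505, -132, 213], [505, -142, 214], [506, -141, 214], [507, -139, 214], [510, -138, 215], [510, -136, 214], [504, -142, 212], [507, -142, 213], [507, -139, 212], [509, -138, 212], [509, -135, 211], [503, -142, 208], [506, -141, 210], [506, -139, 208], [509, -138, 209], [509, -136, 208], [512, -140, 209], [527, -135, 211], [532, -136, 213], [533, -135, 213], [536, -134, 214], [532, -129, 210], [531, -141, 212], [532, -139, 212], [536,
[... 7819 characters left out ...]
507, -139, 229], [507, -137, 228], [508, -135, 227], [502, -141, 225], [506, -141, 227], [507, -139, 226], [508, -138, 226], [510, -137, 227], [505, -141, 224], [508, -140, 224], [508, -138, 223], [508, -136, 223], [508, -141, 222], [499, -134, 230], [503, -132, 228], [503, -135, 230], [505, -135, 229], [507, -135, 229], [500, -133, 228], [498, -138, 231], [501, -139, 230], [502, -140, 230], [505, -139, 229], [498, -136, 228], [499, -138, 229], [499, -141, 230], [501, -141, 229], [504, -141, 228], [499, -135, 224], [499, -138, 226], [500, -140, 227], [501, -141, 227], [505, -138, 224], [498, -139, 225], [500, -139, 224], [501, -141, 225], [505, -140, 223], [498, -139, 222], [502, -141, 222]]
```

Run:
```python
from h import *
s=manip.read_state();M=rot(s['eef_rot']);print(M.round(3))
c=manip.camera('wrist');print('cam in tool',(M.T@(np.array(c['xyz'])-s['eef_pos'])).round(1)); print('camR in tool',(M.T@rot(c['orientation'])).round(3))
```

```text
[[ 0.     0.223  0.975]
 [ 0.     0.975 -0.223]
 [-1.     0.     0.   ]]
cam in tool [-1.682e+02  1.000e-01 -8.530e+01]
camR in tool [[-0.     0.287 -0.958]
 [ 1.    -0.    -0.001]
 [-0.001 -0.958 -0.287]]
```

```bash
python3 -m handwheel '[[[-50,0,0],0],[[-50,0,0],0.16],[[-30,0,0],0.16],[[0,0,0],0.18],[[0,0,0],0.18],[[0,0,0],0.18],[[0,0,0],0.18],[[0,0,0],0.18],[[0,0,0],0.16],[[0,0,0],0.12]]' 255 10
python3 -m handwheel '[[[0,15,20],0],[[0,35,40],0],[[0,38,47],0],[[0,38,47],0],[[0,38,47],0],[[0,38,47],0],[[0,38,47],0],[[0,38,47],0],[[0,38,47],0],[[0,38,47],0]]'
```

```text
clock: 2.9
eef_pos: [122.6, 536.1, 346.4]
eef_rot: [-0.575, 1.571, -2.305]
wrist_force: [0.1, 0.5, -0.3]
finger_gap: 0.5
clock: 4.15
eef_pos: [406.1, 49.0, 346.8]
eef_rot: [1.832, 1.57, 0.107]
wrist_force: [1.0, 0.9, 0.7]
finger_gap: 0.4
```

```bash
python3 -m handwheel '[[[0,28,30],0],[[0,28,30],0],[[0,28,30],0],[[0,28,30],0],[[0,18,20],0],[[0,10,9],0],[[0,0,0],0],[[0,0,0],0],[[0,0,0],0],[[0,0,0],0]]'
python3 - <<'E'
from h import *
s=manip.read_state();M=rot(s['eef_rot']);print(s['joints'],M.round(3))
c=manip.camera('wrist');print(c['xyz'],c['orientation']);save(c,'w1.png');np.savez('w1.npz',**{k:c[k] for k in ['pixels','z_map','mtx','xyz','orientation']})
P=pts(c)
for t in ['lever_knob','lens_knob','lens_arm','analyser','crossed_mark']:
    for r in manip.cut_out(t,'wrist')[:1]: print(t,r['confidence'],r['centre'])
for nm,p in dict(lever=[458.5,-85,216],lens=[503,-137,230],piv=[608,-136,203],cen=[535,-117,180],cross=[535-67*.862,-117-67*.508,180]).items(): print(nm,np.round(proj(c,p)))
E
```

```text
clock: 5.4
eef_pos: [520.9, -117.3, 346.7]
eef_rot: [1.463, 1.57, -0.261]
wrist_force: [0.6, 0.6, -0.5]
finger_gap: 0.4
[-2.90056228e-01  1.99903417e-01  1.34791362e+00  1.10128502e-05
  1.59339290e+00 -1.36598219e-01] [[ 0.     0.988 -0.153]
 [-0.    -0.153 -0.988]
 [-1.     0.     0.   ]]
[532.67346837 -33.74117853 514.94272298] [-2.91406064e-01 -1.70328031e-04 -1.52886295e-01]
lever_knob 0.97 [326.0, 169.9]
lens_knob 0.59 [338.7, 201.7]
lens_arm 0.63 [337.5, 197.4]
analyser 0.84 [323.0, 173.9]
crossed_mark 0.82 [341.1, 168.4]
lever [252. 169.]
lens [303. 215.]
piv [399. 192.]
cen [329. 180.]
cross [285. 214.]
```

View pics/w1.png

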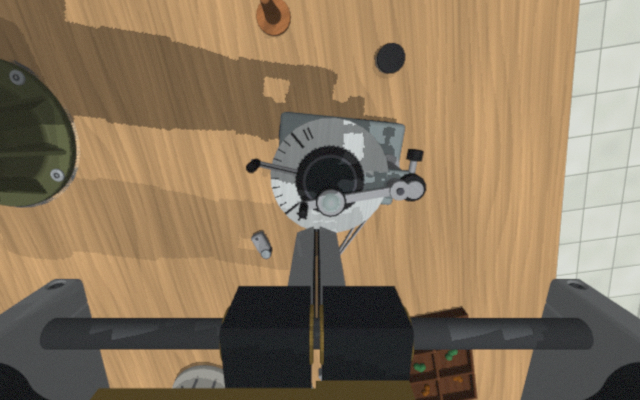

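The wrist view shows the lever knob at (252,166), the lens knob at (303,211), the pivot at (402,190) and the plate centre near (330,177). This agrees with my projections. To refine the centre I'll rectify the picture on the plate plane.

Run:
```python
from h import *
c=dict(np.load('w1.npz'))
# rectify: 4px/mm; pixel col = (x-435)*4..., row=( -20-y)*4
s=3.3
X=[(435,-20),(635,-20),(635,-200),(435,-200)]
src=np.float32([proj(c,[x,y,180]) for x,y in X]);dst=np.float32([((x-435)*s,(-20-y)*s) for x,y in X])
I=cv2.warpPerspective(c['pixels'][:,:,::-1],cv2.getPerspectiveTransform(src,dst),(int(200*s),int(180*s)),flags=cv2.INTER_CUBIC)
cv2.imwrite('pics/rect.png',I)
px=lambda x,y:(int((x-435)*s),int((-20-y)*s))
cv2.circle(I,px(535,-117),int(68*s),(0,0,255),1);cv2.circle(I,px(535,-117),3,(0,0,255),-1)
for a in (210.5,120.5,165.5):
    d=np.array([np.cos(np.deg2rad(a)),np.sin(np.deg2rad(a))]);cv2.line(I,px(*(np.array([535,-117])+46*d)),px(*(np.array([535,-117])+67*d)),(0,255,0),1)
cv2.imwrite('pics/rect_o.png',I)
```

```text
(no output)
```

View pics/rect_o.png

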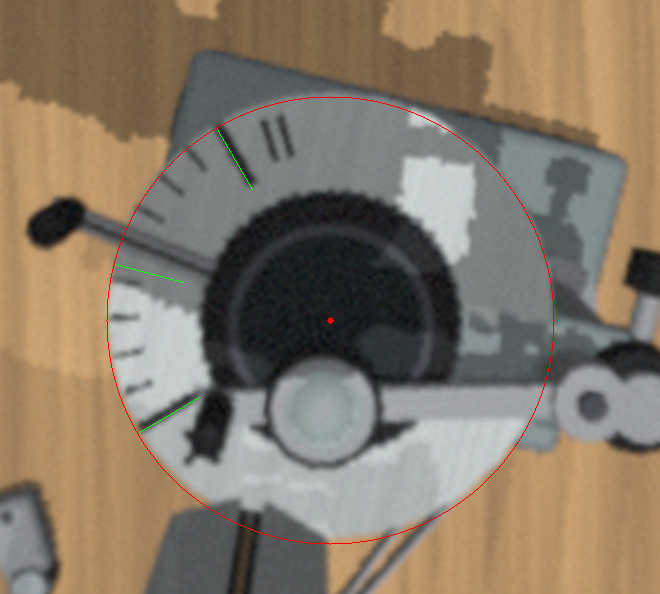

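The overlay matches: the circle and marks fall on the plate. So the centre is (535,-117), the instrument's yaw is -14.5°, the lens arm is at about 0.27 and the analyser at about 0.64. Now I'll go behind the lens knob.

```bash
python3 -m handwheel '[[[0,0,0],-0.16],[[0,-9,-3],0],[[15,-9,-3],0],[[25,0,0],0],[[25,0,0],0],[[25,0,0],0],[[18,0,0],0],[[10,0,0],0],[[4,0,0],0],[[0,0,0],0]]'
```

```text
clock: 6.95
eef_pos: [503.0, -111.8, 224.8]
eef_rot: [1.226, 1.57, -0.339]
wrist_force: [-0.1, -0.3, -0.3]
finger_gap: 0.8
```

```bash
python3 -m handwheel '[[[0,0,3],0],[[0,0,3],0],[[0,0,2],0],[[0,0,2],0],[[0,0,2],0],[[0,-0.2,2.1],-0.02],[[0,-0.2,2.1],-0.02],[[0,-0.3,3.2],-0.03],[[0,-0.4,4.2],-0.04],[[0,-0.4,4.2],-0.04]]'
python3 - <<'E'
from h import *
print(manip.read_state()['wrist_force'])
c=manip.camera('wrist');save(c,'w2.png')
E
```

```text
clock: 8.2
eef_pos: [502.6, -139.9, 224.5]
eef_rot: [1.308, 1.571, -0.104]
wrist_force: [0.5, 0.6, -0.1]
finger_gap: 0.2
[ 0.46822885  0.62132643 -0.09020922]
```

View pics/w2.png

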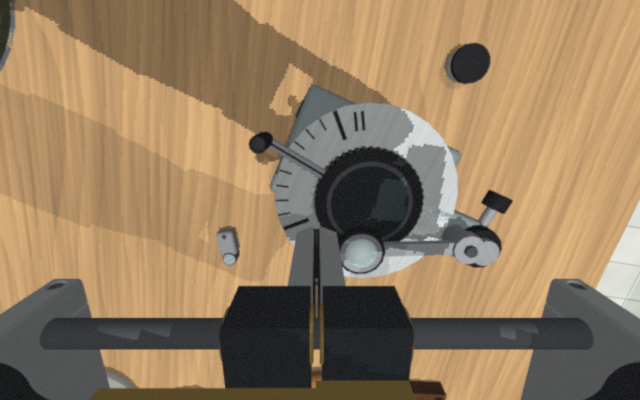

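Lens cell is at (360,253) and the knob is hidden behind the finger. I'll continue the arc.

```bash
python3 -m handwheel '[[[0,-0.6,6.3],-0.06],[[0,-0.6,6.3],-0.06],[[0,-0.6,6.3],-0.06],[[0,-0.6,6.3],-0.06],[[0,-0.6,6.3],-0.06],[[0,-0.6,6.3],-0.06],[[0,-0.6,6.3],-0.06],[[0,-0.4,4.2],-0.04],[[0,0,0],0],[[0,0,0],0]]'
python3 - <<'E'
from h import *
s=manip.read_state();print(s['wrist_force'],s['joints'],s['eef_pos'],rot(s['eef_rot'])[:2,2])
for n in('scene','side'):
    c=manip.camera(n);P=pts(c)
    for r in manip.cut_out('lens_arm',n)[:1]:
        q=P[r['region']&(c['z_map']>0)];q=q[(q[:,2]>196)&(q[:,2]<209)];print(r['confidence'],q.min(0),q.max(0),np.median(q,0))
c=manip.camera('scene');save(c,'s2.png');cv2.imwrite('pics/s2c.png',cv2.resize(c['pixels'][110:330,140:440,::-1],None,fx=2.5,fy=2.5))
E
```

```text
clock: 9.5
eef_pos: [514.9, -186.0, 224.4]
eef_rot: [-1.957, 1.571, -2.913]
wrist_force: [0.9, 0.6, -0.6]
finger_gap: 0.9
[ 0.85248312  0.58545212 -0.56619569] [-4.13550644e-01  2.88301835e-01  1.51720536e+00 -7.99088413e-05
  1.33618934e+00 -1.02871566e+00] [ 514.94867699 -186.04252707  224.40746523] [ 0.57710846 -0.81666751]
0.41 [ 518.08494037 -203.64833231  196.86813473] [ 616.26679823 -122.94996126  208.99809872] [ 570.28908516 -162.509017    203.88256345]
```

View pics/s2c.png

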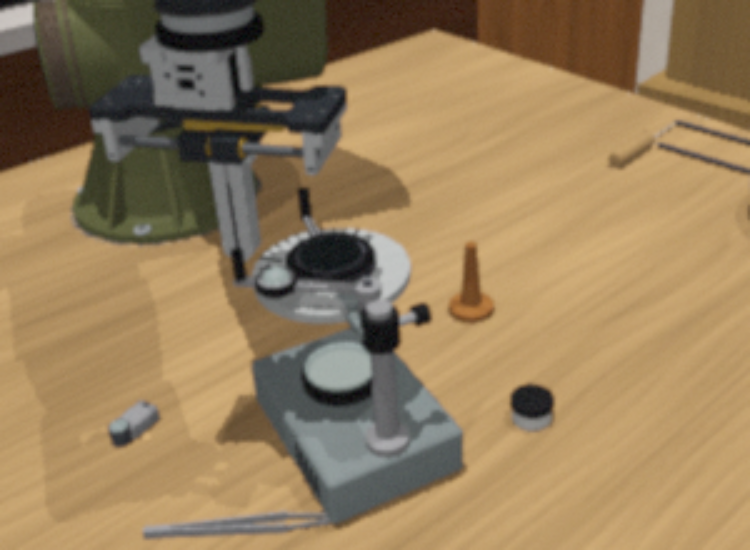

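```bash
python3 -m handwheel '[[[0,-0.6,6.3],-0.06],[[0,-0.6,6.3],-0.06],[[0,-0.6,6.3],-0.06],[[0,-0.6,6.3],-0.06],[[0,-0.6,6.3],-0.06],[[0,-0.6,6.3],-0.06],[[0,-0.6,6.3],-0.06],[[0,-0.6,6.3],-0.06],[[0,-0.5,5.2],-0.05],[[0,-0.4,4.2],-0.04]]'
python3 -m handwheel '[[[0,-0.2,2.1],-0.02],[[0,0,0],0],[[0,0,-5],0],[[0,0,-15],0],[[-20,0,-10],0],[[-40,0,0],0.16],[[-40,0,0],0.18],[[-20,0,0],0.18],[[0,0,0],0.18],[[0,0,0],0.18]]'
python3 - <<'E'
from h import *
s=manip.read_state();print(s['wrist_force'],s['joints'],s['eef_pos'],rot(s['eef_rot'])[:2,2])
for n in('scene','side'):
    c=manip.camera(n);P=pts(c).reshape(-1,3);k=P[(P[:,2]>220)&(P[:,2]<233)&(abs(P[:,0]-580)<40)&(abs(P[:,1]+230)<40)];print(len(k),np.median(k,0))
    print(np.degrees(np.arctan2(*(np.median(k,0)[:2]-[607.6,-135.8])[::-1])))
E
```

```text
clock: 11.0
eef_pos: [556.6, -228.4, 224.4]
eef_rot: [-3.075, 1.571, 2.825]
wrist_force: [-0.8, -0.4, -1.0]
finger_gap: 0.6
clock: 12.25
eef_pos: [530.2, -218.5, 346.4]
eef_rot: [0.789, 1.569, -0.462]
wrist_force: [1.1, 0.7, -0.7]
finger_gap: 0.4
[ 1.14777509  0.71886774 -0.6719304 ] [-4.54809150e-01  2.93788601e-01  1.23301825e+00 -1.58238979e-05
  1.61269935e+00 -7.74616293e-01] [ 530.15183773 -218.50735941  346.40864887] [ 0.31438147 -0.9492956 ]
33 [ 576.13941795 -234.7207859   226.94919747]
-107.64264818714753
31 [ 569.1569554  -234.97178798  227.7809214 ]
-111.18836992474849
```

```bash
python3 -m handwheel '[[[0,0,0],0.17],[[0,0,0],0.18],[[0,0,0],0.18],[[0,0,0],0.18],[[0,0,0],0.006],[[0,-30,-30],0],[[0,-30,-30],0],[[0,-30,-30],0],[[0,-28,-30],0],[[0,0,0],0]]'
python3 - <<'E'
from h import *
s=manip.read_state();print(s['joints'],s['eef_pos'],rot(s['eef_rot'])[:2,2])
c=manip.camera('wrist');save(c,'w3.png')
s=3.3
X=[(435,-20),(635,-20),(635,-200),(435,-200)]
src=np.float32([proj(c,[x,y,180]) for x,y in X]);dst=np.float32([((x-435)*s,(-20-y)*s) for x,y in X])
I=cv2.warpPerspective(c['pixels'][:,:,::-1],cv2.getPerspectiveTransform(src,dst),(660,594),flags=cv2.INTER_CUBIC)
px=lambda x,y:(int((x-435)*s),int((-20-y)*s))
cv2.circle(I,px(535,-117),int(68*s),(0,0,255),1)
for a in (210.5,157.3):
    d=np.array([np.cos(np.deg2rad(a)),np.sin(np.deg2rad(a))]);cv2.line(I,px(*(np.array([535,-117])+46*d)),px(*(np.array([535,-117])+67*d)),(0,255,0),1)
cv2.imwrite('pics/rect3.png',I)
E
```

```text
clock: 13.6
eef_pos: [466.3, -61.1, 345.6]
eef_rot: [1.825, 1.569, -0.127]
wrist_force: [0.3, -0.9, -0.0]
finger_gap: 0.3
[-2.08241182e-01  4.89408177e-02  1.51910142e+00  1.49199591e-04
  1.57172570e+00  1.72587850e-01] [466.28304771 -61.07990787 345.59012345] [-0.37168956 -0.92835697]
```

View pics/rect3.png

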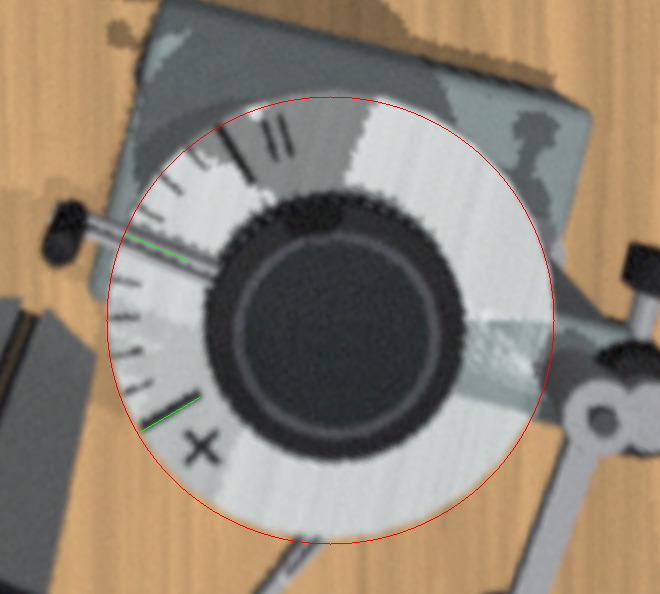

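The lens arm is clear to the right, the lever still lies on my 157° line, and the crossed mark lies on my 210.5° line. I'll go down behind the lever knob.

```bash
python3 -m handwheel '[[[20,0,0],0],[[30,0,0],0],[[30,0,0],0],[[25,0,0],0],[[16,0,0],0],[[10,0,0],0],[[5,0,0],0],[[0,0,0],0],[[0,0,0],0],[[0,0,0],0]]'
```

```text
clock: 14.9
eef_pos: [467.0, -62.8, 208.8]
eef_rot: [1.766, 1.57, -0.194]
wrist_force: [-0.6, 0.3, -0.0]
finger_gap: 0.9
```

```bash
python3 -m handwheel '[[[0,0,3],0],[[0,0,3],0],[[0,0,2],0],[[0,0,2],0],[[0,-0.2,1.7],-0.02],[[0,-0.2,1.7],-0.02],[[0,-0.4,3.4],-0.04],[[0,-0.6,4.2],-0.05],[[0,-0.6,4.2],-0.05],[[0,-0.6,4.2],-0.05]]'
python3 -m handwheel '[[[0,-0.6,4.2],-0.05],[[0,-0.6,4.2],-0.05],[[0,-0.6,4.2],-0.05],[[0,-0.6,4.2],-0.05],[[0,-0.6,4.2],-0.05],[[0,-0.6,4.2],-0.05],[[0,-0.6,4.2],-0.05],[[0,-0.6,4.2],-0.05],[[0,-0.4,3.4],-0.04],[[0,0,0],0]]'
cat > m.py <<'E'
from h import *
import sys
s=manip.read_state();z=rot(s['eef_rot'])[:2,2];p=np.array(s['eef_pos'])[:2]
y=np.array([-z[1],z[0]]);d=p-[535,-117]
print(s['clock'],s['wrist_force'].round(1),s['eef_pos'].round(1),'tool z deg',np.degrees(np.arctan2(z[1],z[0])),'along z,y from axis',d@z,d@y)
k=p+13.5*z-[535,-117];print('predicted knob r,ang',np.hypot(*k),np.degrees(np.arctan2(k[1],k[0]))%360)
for n in('scene','side','wrist'):
    c=manip.camera(n);P=pts(c).reshape(-1,3);q=P[:,:2]-[535,-117];r=np.hypot(*q.T)
    g=np.degrees(np.arctan2(q[:,1],q[:,0]))%360
    # knob / bar between ring and knob, bar top
    k=(P[:,2]>206)&(P[:,2]<218)&(r>76)&(r<92)&(abs(g-200)<60)
    b=(P[:,2]>184.5)&(P[:,2]<193)&(r>45)&(r<74)&(abs(g-200)<60)
    print(n,'knob',k.sum(),np.median(g[k]),'bar',b.sum(),np.median(g[b]))
    X=[(435,-20),(635,-20),(635,-200),(435,-200)]
    for h in(180,189):
        src=np.float32([proj(c,[x,yy,h]) for x,yy in X]);dst=np.float32([((x-435)*4,(-20-yy)*4) for x,yy in X])
        cv2.imwrite(f'pics/{sys.argv[1]}_{n}_{h}.png',cv2.warpPerspective(c['pixels'][:,:,::-1],cv2.getPerspectiveTransform(src,dst),(800,720),flags=cv2.INTER_CUBIC))
E
python3 m.py a
```

```text
clock: 16.15
eef_pos: [455.0, -90.0, 208.5]
eef_rot: [1.679, 1.571, -0.049]
wrist_force: [0.9, 0.7, -1.2]
finger_gap: 0.9
clock: 17.4
eef_pos: [451.1, -126.9, 208.4]
eef_rot: [-0.495, 1.571, -1.786]
wrist_force: [0.3, 0.9, -0.6]
finger_gap: 0.5
17.4 [ 0.3  0.9 -0.6] [ 451.1 -126.9  208.4] tool z deg -73.95158878773915 along z,y from axis -13.719772809181363 -83.39145468082224
predicted knob r,ang 83.39174551406333 195.89741194971475
scene knob 40 195.9449342100557 bar 31 198.72984437619687
side knob 56 195.63551331615434 bar 40 197.13808895059074
wrist knob 226 179.62477777101776 bar 346 194.87673620993922
```

```bash
python3 -m handwheel '[[[0,-0.4,3.4],-0.04],[[0,-0.6,4.2],-0.05],[[0,-0.6,4.2],-0.05],[[0,-0.4,3.4],-0.04],[[0,-0.2,1.7],-0.02],[[0,-0.2,1.7],-0.02],[[0,-0.2,1.7],-0.02],[[0,0,0],0],[[0,0,0],0],[[0,0,0],0]]'; python3 m.py b
python3 - <<'E'
import cv2,numpy as np
cv2.imwrite('pics/b2.png',cv2.imread('pics/b_wrist_180.png')[250:700,0:500])
E
```

```text
clock: 18.8
eef_pos: [456.3, -146.4, 208.5]
eef_rot: [0.421, 1.571, -0.63]
wrist_force: [-0.0, 0.4, 0.2]
finger_gap: 0.3
18.8 [-0.   0.4  0.2] [ 456.3 -146.4  208.5] tool z deg -60.21536632032816 along z,y from axis -13.5717697406323 -82.93460756954232
predicted knob r,ang 82.93464157033733 209.73505055290303
scene knob 50 210.83328442233721 bar 38 213.2624700150157
side knob 52 209.36108428953384 bar 37 210.90689593929832
wrist knob 231 193.44230420743756 bar 337 208.7499992113956
```

View pics/b2.png

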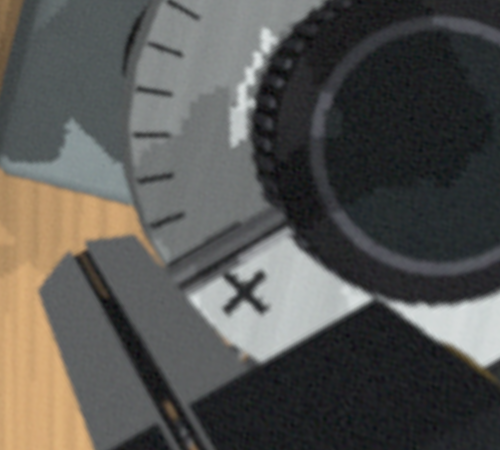

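The lever now nearly covers the crossed mark. I'll back off and rise, then measure it unobstructed.

```bash
python3 -m handwheel '[[[0,0,-4],0],[[0,0,-8],0],[[0,0,-12],0],[[-20,0,0],0],[[-40,0,0],0.1],[[-40,0,-10],0.15],[[-30,0,-20],0.15],[[0,0,-20],0.15],[[0,0,0],0.15],[[0,0,0],0]]'; python3 m.py c
python3 - <<'E'
import cv2,numpy as np
for h in(180,189):
    I=cv2.imread(f'pics/c_wrist_{h}.png')
    cv2.imwrite(f'pics/c{h}.png',cv2.resize(I[350:650,0:260],None,fx=1.5,fy=1.5))
I=np.hstack([cv2.imread(f'pics/c{h}.png') for h in(180,189)]);s=6
for k,ox in((0,0),(1,390)):
    for a in(210.5,):
        for off in (0,):
            d=np.array([np.cos(np.deg2rad(a)),np.sin(np.deg2rad(a))])
            f=lambda r:(int((100+r*d[0])*6)+ox,int((97-r*d[1])*6-525))
            cv2.line(I,f(72),f(92),(0,255,0),1);cv2.line(I,f(38),f(46),(0,255,0),1)
cv2.imwrite('pics/cc.png',I)
E
```

```text
clock: 20.2
eef_pos: [432.2, -76.7, 338.6]
eef_rot: [1.542, 1.571, -0.207]
wrist_force: [0.0, -0.3, -0.3]
finger_gap: 0.6
20.2 [ 0.  -0.3 -0.3] [432.2 -76.7 338.6] tool z deg -100.22645557011292 along z,y from axis -21.35902325083903 -108.35582012447406
predicted knob r,ang 108.64045288082686 165.6251585468466
scene knob 27 213.37138525878797 bar 37 213.14986108100706
side knob 38 211.1871939511887 bar 38 210.8291563859865
wrist knob 108 208.8269748158582 bar 158 209.12012818742926
```

View pics/cc.png

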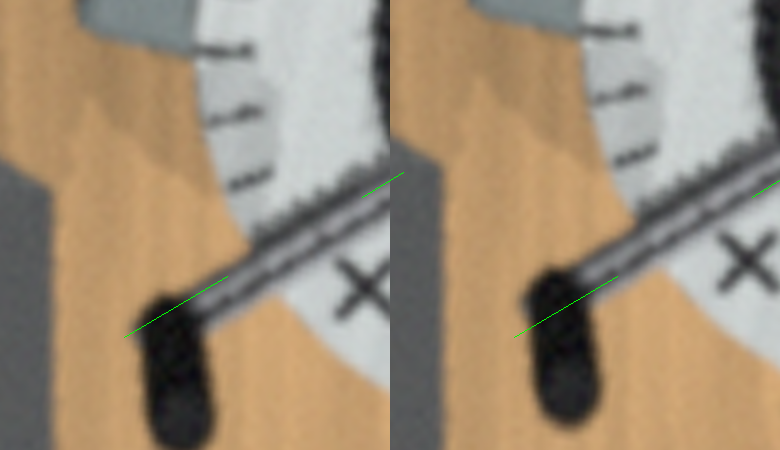

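Both the wrist panels and my projected line carry a small calibration shift. I'll remove it by fitting the centre to the 10° marks in the same image, then reading the index line against them.

```bash
cat > f.py <<'E'
import cv2,numpy as np,sys
from scipy.signal import find_peaks
from scipy.optimize import least_squares
def prof(f,dx,dy,r0,r1):
    I=cv2.GaussianBlur(cv2.cvtColor(cv2.imread(f),cv2.COLOR_BGR2GRAY),(0,0),1).astype(np.float32)
    a=np.arange(110,240,.1);r=np.arange(r0,r1,.25);A,Rr=np.meshgrid(np.deg2rad(a),r)
    X=((100+dx+Rr*np.cos(A))*4).astype(np.float32);Y=((97-dy-Rr*np.sin(A))*4).astype(np.float32)
    p=cv2.remap(I,X,Y,cv2.INTER_LINEAR).mean(0)
    return a,p-cv2.blur(p[None],(81,1))[0]
def peaks(f,dx,dy,r0,r1,pr=6):
    a,p=prof(f,dx,dy,r0,r1);k,_=find_peaks(-p,prominence=pr);return a[k],p[k]
t=sys.argv[1]
f180=f'pics/{t}_wrist_180.png';f189=f'pics/{t}_wrist_189.png'
a,_=peaks(f180,0,0,60,66);print('marks raw',a.round(1))
m=np.array([x for x in a if 125<x<205]);n=120.5+10*np.round((m-120.5)/10)
# offset (dx,dy) with common yaw 0: dang = (-sin*dx+cos*dy)/63
g=least_squares(lambda v:np.degrees((-np.sin(np.deg2rad(n))*v[0]+np.cos(np.deg2rad(n))*v[1])/63)-(m-n),[0,0],loss='soft_l1');print('offset',g.x,'res',g.fun.round(2))
for dx,dy in((0,0),g.x):
    print('marks',peaks(f180,dx,dy,60,66)[0].round(1))
    for r in((48,56),(56,64),(64,74)):print('index',r,[(round(x,1),round(float(y))) for x,y in zip(*peaks(f189,dx,dy,*r,3)) if x>200])
E
python3 f.py c
```

```text
marks raw [119.8 129.7 134.6 139.5 149.5 154.4 159.3 164.5 169.3 174.  179.2 184.3
 189.3 194.1 199.3 208.8 213.9 224.6 233.9]
offset [-0.75541085  0.18917578] res [ 1.21 -3.69  1.3   1.19 -3.71  1.27 -3.93  1.14 -3.56  1.12 -3.98  0.91
 -3.89  0.8 ]
marks [119.8 129.7 134.6 139.5 149.5 154.4 159.3 164.5 169.3 174.  179.2 184.3
 189.3 194.1 199.3 208.8 213.9 224.6 233.9]
index (48, 56) [(np.float64(203.8), -46), (np.float64(209.7), -36), (np.float64(214.9), 10), (np.float64(219.9), -50), (np.float64(226.5), -8)]
index (56, 64) [(np.float64(204.8), -47), (np.float64(210.0), -42), (np.float64(215.7), 9), (np.float64(220.5), -36), (np.float64(230.5), -3)]
index (64, 74) [(np.float64(206.4), -30), (np.float64(210.0), -38), (np.float64(233.2), -2)]
marks [119.3 129.2 134.3 139.2 149.2 154.3 159.2 164.4 169.4 174.1 179.3 184.5
 189.6 194.4 199.7 209.4 214.4 225.2 234.7]
index (48, 56) [(np.float64(204.3), -46), (np.float64(210.3), -36), (np.float64(215.5), 9), (np.float64(220.6), -51), (np.float64(227.3), -8)]
index (56, 64) [(np.float64(205.3), -47), (np.float64(210.5), -42), (np.float64(216.4), 8), (np.float64(221.1), -31), (np.float64(231.2), -3)]
index (64, 74) [(np.float64(206.8), -31), (np.float64(210.4), -38), (np.float64(233.8), -2)]
```

The 10° marks in the same picture run 119.8°, 129.7° … 199.3°, which puts the crossed mark at 209.3°. The index line reads about 209.9°, so it is 0.6° off against the 3.4° allowed. Nothing is in contact, so I'll check the lens arm and bystanders once more and hand in.

Run:
```python
from h import *
for n in('scene','side'):
    c=manip.camera(n);P=pts(c)
    Q=P.reshape(-1,3);k=Q[(Q[:,2]>220)&(Q[:,2]<233)&(abs(Q[:,0]-580)<40)&(abs(Q[:,1]+230)<40)]
    print(n,'lens value',np.radians(np.degrees(np.arctan2(*(np.median(k,0)[:2]-[607.6,-135.8])[::-1]))%360-165.5))
    for t in ['ring_cone','loupe','gem_jar','tweezers']:
        for r in manip.cut_out(t,n)[:1]: print(t,np.round(r['centre']),np.median(P[r['region']&(c['z_map']>0)],0).round())
manip.sign_off()
```

```text
scene lens value 1.5135385290088559
ring_cone [326. 227.] [497.  96.  13.]
loupe [196. 281.] [ 405. -266.   16.]
gem_jar [351. 273.] [662.   9.  24.]
tweezers [240. 317.] [ 574. -259.    5.]
side lens value 1.454737526382699
ring_cone [284. 231.] [484.  96.  18.]
loupe [333. 346.] [ 393. -268.   18.]
tweezers [403. 331.] [ 536. -299.    9.]
the job is handed in; nothing more can be done
```

The polariscope is set up and the job is handed in, with no verdict reported. I pushed the lens knob, then the lever knob, round their arcs with the closed fingertips. Neither knob was gripped, and every wrist-force reading was only noise, about 1 N.

Last checks:
- **Lens arm:** at about 1.45 to 1.51 rad (the two cameras differ slightly), against the 1.3 needed. I stopped short of the stop at 1.6 on purpose.
- **Analyser:** the index line is about 0.6° (0.01 rad) past the crossed mark, read against the scale marks in the wrist picture. Coarser depth readings from the three cameras ranged from 208.8° to 213.4°, with the crossed mark at 210.5°. The scene camera, at about 213°, was the odd one out, up to 2.9° off; the limit is 3.4°.
- **Bystanders:** the ring cone, loupe and gem jar are within 3 mm of their first readings. The tweezers read about 7 mm off in the scene view but about 1 mm in the side view, and the fingers never went near them. The gem jar was not found in the side view at either check.

The arm ended raised and touching nothing, about 20 s into the 67 s allowed.

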